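Snap the bar brushes back into their clip rack

TASK

Put the two loose brushes away in the brush rack like the one already in it: each pushed side-on, fully down, into the free spring clip that fits its handle, clipped close behind the ferrule with the bristles out over the catch tray. The filter holder on the scale sticks its handle out over the rack, in the way: swing it round clear of the rack, leaving its bowl on the scale. Leave the brush already in the rack and the steel cup where they are.

Things in the scene. Friction and masses are not known exactly. Their poses are not given: they have to be found in the camera images.
- rack: brush rack, fixed: a steel catch tray with an aluminium rail (24 mm wide, top 14 mm above the worktop) along its front edge; three spring clips in a row stand on the rail 68 mm apart. Origin on the worktop below the middle of the rail; its x runs from the rail over the tray (away from the robot), y along the rail. The rail spans x -12 to 12 mm, the tray goes on to x = 100 mm (rim 15 mm high), both y -100 to 100 mm. Nothing stands in front of the rail (x below -12 mm)
- clip_wide_seat (a point): middle of the floor of the free wide clip, 16 mm above the worktop; axes as the rack's. Two sprung steel jaws, 20 mm long along x, take a handle 22 mm wide and 16 mm high lying along x and pushed straight down: mouth 31 mm wide, 29 mm above the floor; throat 17 mm wide, 18 mm above it, passed with 3 to 8 N (a weak grip may let the handle tip; it can be pressed home over the clip). Its place varies
- clip_slim_seat (a point): the same point of the free slim clip, same height and axes: for a handle 14 mm wide and 9 mm high; mouth 23 mm wide and 22 mm above the floor, throat 9 mm wide about 11 mm above the floor; takes roughly 3 to 8 N
- clipped_brush: a flat wooden counter brush that already sits in the third clip (slim, like the other), bristles over the tray; leave it
- counter_brush: loose flat brush with a wooden handle, 142 mm long, lying flat. Origin on its underside; x runs along it towards the handle's end, z up. Handle from x = -14 to 71 mm, 14 mm wide, its underside 1 mm and its top 10 mm above the origin; bristles and steel ferrule from x = -71 to -14 mm, 34 mm wide, 10 mm high. Weighs 35 g. Belongs in the slim clip, gripped near x = 0: its x then points against the rack's x
- counter_brush_bristles (a point): tip of the counter brush's bristles (x = -71 mm on the brush)
- grinder_brush: loose thick brush with a black plastic handle, 185 mm long, lying flat. Origin on its underside; x runs along it towards the handle's end, z up. Handle from x = -12 to 110 mm, 22 mm wide, 16 mm high; steel ferrule 29 mm wide from x = -32 to -12 mm, dark bristles 33 mm wide from -76 to -32 mm. Weighs 60 g. Belongs in the wide clip, gripped near x = 0: its x then points against the rack's x
- grinder_brush_bristles (a point): tip of the grinder brush's bristles (x = -75 mm on the brush)
- filter_holder: filter holder (espresso bowl with a long black handle), 220 mm long, lying on the scale. Origin on its underside; x runs along it from handle to bowl, z up. Bowl 71 mm across and 38 mm high, centred at x = 75 mm; handle from x = 16 to -110 mm, up to 32 mm wide, top 35 mm above the origin. 0.55 kg, most of it in the bowl; it turns freely on the scale when its handle is swung round the bowl
- bowl (a point): centre of the underside of the filter holder's bowl
- handle_end (a point): middle of the free end of the filter holder's handle (x = -108 mm, 18 mm above the underside)
- scale_pan (a point): centre of the black bar scale's top, 32 mm above the worktop; the fixed scale is 165 mm (its x) by 185 mm (its y) and stands beside the rack's +y end, its axes along the rack's
- steel_cup: steel cup, 76 mm across, 88 mm high, standing behind the work; leave it. Origin at the centre of its underside

How it is judged:
By the outcome, as a careful person would: the job done as asked, in the order asked, and still so for the second after the job is handed in, with the robot touching nothing.
It also fails if it takes over 72 s, if anything falls off the work surface, if the arm or the gripper's body presses on something with over 40 N, if the wrist force passes 120 N, or if a joint passes its speed limit or range.

ROBOT

A 7-joint arm with a two-finger parallel gripper is mounted at the origin on a cart in front of the work surface, level with it; the furniture and walls round the work are solid. World frame = base frame: x ahead of the robot, y to its left, z up, the work surface at z = 0. Lengths are in m, angles in rad, forces in N, time in s.
With the tool pointing down it reaches from about 0.425 to 0.925 m from the base axis. Payload 6.8 kg.
Tool frame: the origin (TCP) lies midway between the tips of the shut fingers; the grasp point (between the pads) lies 19 mm behind it (grip_point_offset is the z of the grasp point in the tool frame, in m); z points along the fingers, y is the line along which they close (so a half turn about z gives the same grasp; the last joint's range is limited). The gripper opens to 85 mm and grips with 20 to 120 N. Pads are 22 mm wide; open, the fingers measure 114 mm over their backs; the gripper's body (76 mm by 85 mm) begins 54 mm behind the grasp point. The pads swing forward as they close: fully open they stand 13 mm farther back than shut.
Start: joints at [-1.254, 0.477, 0.022, 1.555, -0.011, 1.109, -0.083], TCP at [0.278, 0.615, 0.231] pointing down, gripper open.
Joint ranges: [-2.96, 2.96], [-0.34, 2.1], [-1.41, 1.46], [0.24, 2.44], [-1.37, 4.51], [0.17, 1.92], [-2.96, 2.96]. Speed limits (rad/s): [2.39, 2.39, 3.14, 3.14, 3.14, 3.14, 3.14].

INTERFACE

Orientations are given as a rotation vector (axis times angle).
In Python, from bench import get_obs, grab_frame, calibration, hand_in, grip_point_offset gives the robot as it stands.
- The arm moves only by the shell command python3 -m pendant 'ROWS' [OPENING] [FORCE]. ROWS is a JSON object of lists of equal length, an entry for each row: "translation": the shift along the world's x, y, z in units of 25 mm (1.0 is 25 mm), a list of three; "delta_rot": the turn, a rotation vector about the world's x, y, z in units of 5 degrees (1.0 is 5 degrees), a list of three. In form: {"translation": [[dx, dy, dz], ...], "delta_rot": [[rx, ry, rz], ...]}. A call has 1 to 12 rows; each row is the pose to reach, as a shift and turn from the pose commanded when the call began; what a row does not reach only later rows make up. A row lasts 1/8 s, in which the tool goes at most 62.5 mm and 10.7 degrees, less where a joint would pass 70% of its speed; a pose out of reach is approached as far as the arm can. A call with a gripper value outside its range is refused whole. OPENING is the opening, from 0 (shut) to 1 (fully open), set as the call begins (- or left out, the last holds). The fingers move at their own pace and stop on an object; FORCE is the grip in N (left out, the last holds). Time passes only in rows, so rows that repeat a pose let the fingers close. It gives the time, the measured TCP pose, the force, the opening and the grip force at its end, in the units of the state.
- get_obs(): the state, without advancing time (a new reading comes with each control period).
- grab_frame(name): name is "scene" or "top" or "wrist"; returns (picture, depth): 420x560x3 uint8, red, green, blue; 420x560 float32, m along the optical axis (not along the pixel's ray), 0 where there is no reading.
- calibration(name): a dict with "K" (3x3 intrinsics, pixels), "rvec" (rotation vector, rad) and "tvec" (3), from world to camera coordinates, as OpenCV has them. Camera axes: x right, y down, z forward; pixel columns grow to the right and rows downward; lengths in m; the calibration is good to about 2 mm. A picture is of the moment at which its call begins: read the wrist's pose just before it. calibration takes no time and is no camera call; for the wrist camera it gives the pose at the moment of the call.
- hand_in(): hands the job in; it is judged then, once.
The state is a dict: "clock": time; "joints": joint angles; "qvel": joint speeds; "tau": joint torques, N m; "tcp_pos": TCP position; "orientation": TCP orientation; "contact_force": force on the tool from outside, world axes, zero at the start; "moment": the same for the moment, N m; "grip_width": finger opening in m; "gripper_force": force on a finger pad.
Only numpy, scipy, OpenCV 4.12 (cv2) and the standard library are available. Lean on these libraries where they do the work, as an engineer would, in place of code of your own. Each camera call takes 0.05 s, during which the arm holds its last target. There are 200 camera calls.

## Working session

There is one attempt and no reset: what is moved stays moved. The work goes in short steps, Python scripts to look and compute and a shell command to move; the robot and the scene stay as the last step left them, time stands still between calls to the robot, and variables do not carry over. Pictures are saved under pics/ and viewed, at most 10 in all, crops included, and the job is handed in when it is done.

```bash
mkdir -p pics; ls; cat > h.py <<'E'
import numpy as np, cv2
from bench import *
def save(n,f):
    im,d=grab_frame(n); cv2.imwrite(f'pics/{f}.png',im[:,:,::-1]); c=calibration(n); np.savez(f'pics/{f}.npz',im=im,d=d,K=c['K'],r=c['rvec'],t=c['tvec']); return im,d
def load(f):
    return np.load(f'pics/{f}.npz')
def ray(z,u,v,h):
    R=cv2.Rodrigues(np.array(z['r'],float))[0];t=np.array(z['t'],float).ravel()
    o=-R.T@t; d=R.T@np.linalg.inv(z['K'])@[u,v,1]; return o+d*(h-o[2])/d[2]
def cloud(z):
    R=cv2.Rodrigues(np.array(z['r'],float))[0];t=np.array(z['t'],float).ravel()
    h,w=z['d'].shape; u,v=np.meshgrid(np.arange(w),np.arange(h))
    p=np.stack([u,v,np.ones_like(u)],-1)@np.linalg.inv(z['K']).T*z['d'][...,None]
    return (p-t)@R
def proj(z,P):
    return cv2.projectPoints(np.array(P,float).reshape(-1,3),z['r'],z['t'],z['K'],None)[0].reshape(-1,2)
E
python3 - <<'E'
from h import *
save('top','top0');save('scene','scene0')
o=get_obs();print({k:np.round(v,3) for k,v in o.items()},grip_point_offset)
E
```

```text
pics
{'clock': np.float64(0.1), 'joints': array([-1.254,  0.478,  0.022,  1.556, -0.011,  1.109, -0.083]), 'qvel': array([ 0.001, -0.002,  0.   , -0.001, -0.001, -0.001,  0.   ]), 'tau': array([ 5.0000e-03, -5.9776e+01,  1.6140e+00, -2.8195e+01,  1.3000e-02,
        5.0000e-03, -0.0000e+00]), 'tcp_pos': array([0.278, 0.615, 0.23 ]), 'orientation': array([-6.620e-01, -3.071e+00,  3.000e-03]), 'contact_force': array([ 0.387, -0.266, -0.736]), 'moment': array([-0.019,  0.008, -0.002]), 'gripper_force': np.float64(0.0), 'grip_width': np.float64(0.085)} -0.0187
```

View pics/top0.png

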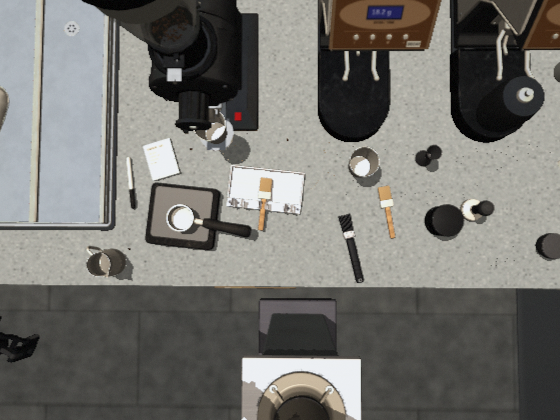

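View pics/scene0.png

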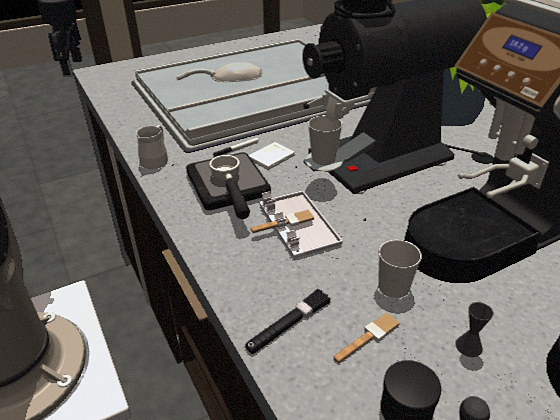

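The top view shows the scale at (183,215) with the holder's handle reaching to (250,230). The rack is at (266,190), with the clipped brush in the middle clip and free clips at about (236,203) and (291,208). The grinder brush lies at (350,248), the counter brush at (387,212) and the cup at (364,165).

```bash
python3 - <<'E'
from h import *
z=load('top0');im=z['im'];P=cloud(z)
hsv=cv2.cvtColor(im,cv2.COLOR_RGB2HSV)
def box(m,h,name):
    c=max(cv2.findContours(m.astype(np.uint8),0,2)[0],key=cv2.contourArea)
    r=cv2.minAreaRect(c);pts=cv2.boxPoints(r)
    W=[np.round(ray(z,*p,h)[:2],4) for p in pts]
    print(name,np.round(ray(z,*r[0],h),4),[f'{np.linalg.norm(W[i]-W[(i+1)%4]):.3f}' for i in range(4)]);print(np.array(W).tolist())
def roi(x0,x1,y0,y1):
    m=np.zeros(im.shape[:2],bool);m[y0:y1,x0:x1]=1;return m
v=hsv[...,2]
org=(hsv[...,0]>8)&(hsv[...,0]<22)&(hsv[...,1]>110)&(v>80)
box(roi(370,400,180,245)&org,.008,'counter wood')
box(roi(370,405,180,245)&(org|(v>215)),.008,'counter all')
box(roi(330,370,208,290)&(v<70),.012,'grinder dark')
box(roi(250,280,170,235)&org,.03,'clipped')
box(roi(130,220,175,255)&(v<90),.032,'scale')
box(roi(220,310,160,220)&(v>200),.01,'tray')
for u,vv in [(183,216),(250,230),(240,229),(210,222),(291,208),(236,203),(364,160),(266,190),(350,250),(200,240),(320,220)]: print(u,vv,np.round(P[vv,u],3))
c=cv2.resize(im[150:260,140:330],None,fx=4,fy=4,interpolation=2);cv2.imwrite('pics/c1.png',c[:,:,::-1])
E
```

```text
counter wood [ 0.5952 -0.2224  0.008 ] ['0.029', '0.034', '0.029', '0.034']
[[0.609, -0.2049], [0.6148, -0.2334], [0.5815, -0.2398], [0.5757, -0.2113]]
counter all [ 0.544  -0.2328  0.008 ] ['0.032', '0.138', '0.032', '0.138']
[[0.6094, -0.2052], [0.6153, -0.2367], [0.4791, -0.2603], [0.4732, -0.229]]
grinder dark [ 0.4143 -0.1421  0.012 ] ['0.022', '0.120', '0.022', '0.120']
[[0.4701, -0.1177], [0.4753, -0.1387], [0.3587, -0.1664], [0.3536, -0.1455]]
clipped [0.6142 0.0971 0.03  ] ['0.032', '0.028', '0.032', '0.028']
[[0.5996, 0.1129], [0.6319, 0.1095], [0.6288, 0.0814], [0.5966, 0.0848]]
scale [0.5281 0.313  0.032 ] ['0.166', '0.196', '0.166', '0.195']
[[0.4558, 0.4182], [0.6216, 0.403], [0.6005, 0.2077], [0.4356, 0.2241]]
tray [0.6053 0.0994 0.01  ] ['0.112', '0.202', '0.111', '0.201']
[[0.5606, 0.2055], [0.672, 0.1944], [0.6499, -0.0066], [0.5392, 0.0053]]
183 216 [0.529 0.313 0.043]
250 230 [0.493 0.134 0.056]
240 229 [0.496 0.159 0.063]
210 222 [0.513 0.237 0.063]
291 208 [0.552 0.028 0.031]
236 203 [0.566 0.177 0.016]
364 160 [ 0.685 -0.17   0.001]
266 190 [0.6   0.096 0.023]
350 250 [ 0.441 -0.13   0.014]
200 240 [0.466 0.27  0.028]
320 220 [ 0.521 -0.05   0.001]
```

View pics/c1.png

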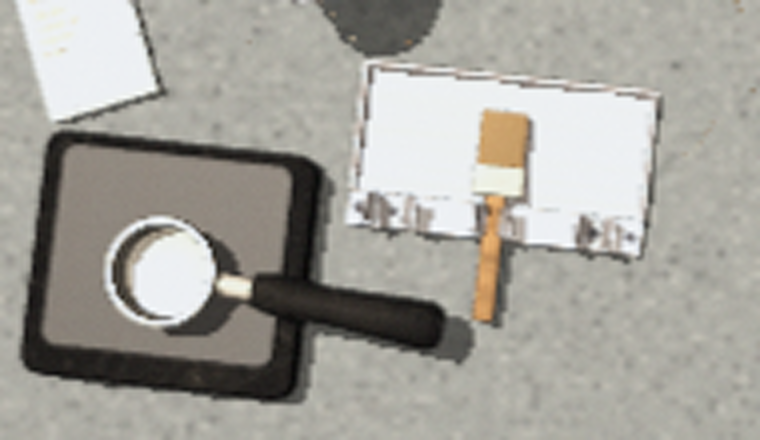

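```bash
python3 - <<'E'
from h import *
z=load('top0')
b=ray(z,180,217.8,.07);e=ray(z,250.5,231,.05)
d=b-e;print(b,e,np.hypot(d[0],d[1]),np.degrees(np.arctan2(-d[1],-d[0])))
u=-d[:2]/np.hypot(d[0],d[1]);t=b[:2]+.145*u
o=get_obs();print('grip at',t,'units',(np.r_[t,.2]-o['tcp_pos'])/.025)
E
```

```text
[0.52367004 0.31338182 0.07      ] [0.4906245  0.13352479 0.05      ] 0.18286760507946687 -100.41097213604728
grip at [0.49746746 0.17076897] units [  8.77883877 -17.75023295  -1.2177489 ]
```

```bash
python3 -m pendant '{"translation":[[1,-2,0],[2,-4,0],[3,-6,0],[4,-8,-0.4],[5,-10,-0.8],[6,-12,-1.2],[7,-14,-1.2],[8,-16,-1.2],[8.78,-17.75,-1.2],[8.78,-17.75,-1.2],[8.78,-17.75,-1.2]],"delta_rot":[[0,0,-1.6],[0,0,-3.2],[0,0,-4.8],[0,0,-6.4],[0,0,-8],[0,0,-9.6],[0,0,-11.2],[0,0,-12.8],[0,0,-14.4],[0,0,-15.2],[0,0,-15.2]]}' 0.6 40
python3 - <<'E'
from h import *
save('wrist','w1');print(get_obs()['joints'])
E
```

```text
clock: 1.48
tcp_pos: [0.4975, 0.1709, 0.201]
orientation: [-2.413, -2.012, 0.001]
contact_force: [-0.0, 0.2, 0.3]
grip_width: 0.0511
gripper_force: 0.0
[-0.81651523  0.27969511  0.4400296   1.96513099 -0.14758297  0.92805441
 -0.4810317 ]
```

View pics/w1.png

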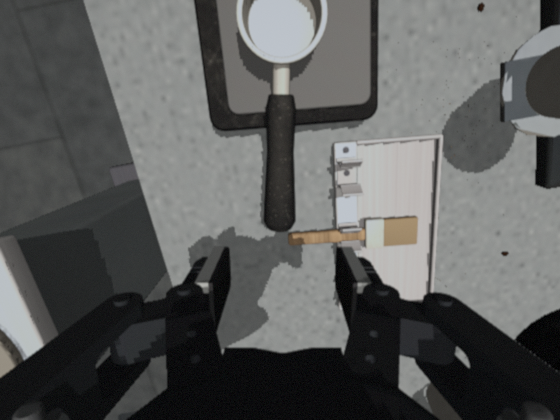

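The wrist view shows the holder's handle, (280,95) to (280,225), midway between the fingers. The left free clip is at (347,172). I'll check the handle, descend and grip.

```bash
python3 - <<'E'
from h import *
z=load('w1')
for p in [(280,120),(280.5,205)]: print(ray(z,*p,.06))
b=ray(z,282,17,.07);print('bowl',b)
E
python3 -m pendant '{"translation":[[0,0,-2],[0,0,-4],[0,0,-5.5],[0,0,-6.5],[0,0,-6.5],[0,0,-6.5]],"delta_rot":[[0,0,0],[0,0,0],[0,0,0],[0,0,0],[0,0,0],[0,0,0]]}' 0.6
```

```text
[0.50758185 0.23800969 0.06      ]
[0.49418202 0.1620962  0.06      ]
bowl [0.52305538 0.31359358 0.07      ]
clock: 2.28
tcp_pos: [0.4981, 0.172, 0.0396]
orientation: [2.411, 2.014, 0.002]
contact_force: [0.5, 0.1, 0.0]
grip_width: 0.0514
gripper_force: 0.0
```

```bash
python3 -m pendant '{"translation":[[0,0,0],[0,0,0],[0,0,0],[0,0,0],[0,0,0]],"delta_rot":[[0,0,0],[0,0,0],[0,0,0],[0,0,0],[0,0,0]]}' 0.1 25
```

```text
clock: 2.9
tcp_pos: [0.498, 0.1717, 0.039]
orientation: [-2.412, -2.012, -0.001]
contact_force: [0.9, 2.9, 1.0]
grip_width: 0.0296
gripper_force: 26.0
```

```bash
python3 - <<'E'
import numpy as np
r=np.array([-.0253,-.1418])
for i in range(1,11):
    a=np.radians(-8*i);R=np.array([[np.cos(a),-np.sin(a)],[np.sin(a),np.cos(a)]])
    print(list(np.round((R@r-r)/.025,2)),-1.6*i)
E
```

```text
[np.float64(-0.78), np.float64(0.2)] -1.6
[np.float64(-1.52), np.float64(0.5)] -3.2
[np.float64(-2.22), np.float64(0.9)] -4.800000000000001
[np.float64(-2.85), np.float64(1.4)] -6.4
[np.float64(-3.41), np.float64(1.98)] -8.0
[np.float64(-3.88), np.float64(2.63)] -9.600000000000001
[np.float64(-4.26), np.float64(3.34)] -11.200000000000001
[np.float64(-4.53), np.float64(4.1)] -12.8
[np.float64(-4.7), np.float64(4.88)] -14.4
[np.float64(-4.75), np.float64(5.68)] -16.0
```

```bash
python3 -m pendant '{"translation":[[-0.78,0.2,0],[-1.52,0.5,0],[-2.22,0.9,0],[-2.85,1.4,0],[-3.41,1.98,0],[-3.88,2.63,0],[-4.26,3.34,0],[-4.53,4.1,0],[-4.7,4.88,0],[-4.75,5.68,0],[-4.75,5.68,0],[-4.75,5.68,0]],"delta_rot":[[0,0,-1.6],[0,0,-3.2],[0,0,-4.8],[0,0,-6.4],[0,0,-8],[0,0,-9.6],[0,0,-11.2],[0,0,-12.8],[0,0,-14.4],[0,0,-16],[0,0,-16],[0,0,-16]]}'
```

```text
clock: 4.4
tcp_pos: [0.3786, 0.3125, 0.0387]
orientation: [3.141, -0.005, -0.001]
contact_force: [-1.4, 0.4, 0.9]
grip_width: 0.0294
gripper_force: 26.3
```

```bash
python3 -m pendant '{"translation":[[0,0,0],[0,0,0],[0,0,0],[0,0,1],[0,0,3],[0,0,5],[0,0,6.5],[0,0,6.5]],"delta_rot":[[0,0,0],[0,0,0],[0,0,0],[0,0,0],[0,0,0],[0,0,0],[0,0,0],[0,0,0]]}' 0.62
python3 - <<'E'
from h import *
save('wrist','w2');save('top','top1');print(get_obs()['joints'])
a=cv2.imread('pics/w2.png');b=cv2.imread('pics/top1.png')
cv2.imwrite('pics/m2.png',np.hstack([cv2.resize(a,(400,300)),cv2.resize(b[130:310,100:340],(400,300))]))
E
```

```text
clock: 5.4
tcp_pos: [0.3803, 0.3144, 0.2036]
orientation: [-3.137, 0.009, -0.004]
contact_force: [-0.2, 1.4, -0.3]
grip_width: 0.0535
gripper_force: 0.0
[-1.6676635   0.33641728  1.04869481  2.06317137 -0.36366985  0.93832432
 -1.99899945]
```

View pics/m2.png

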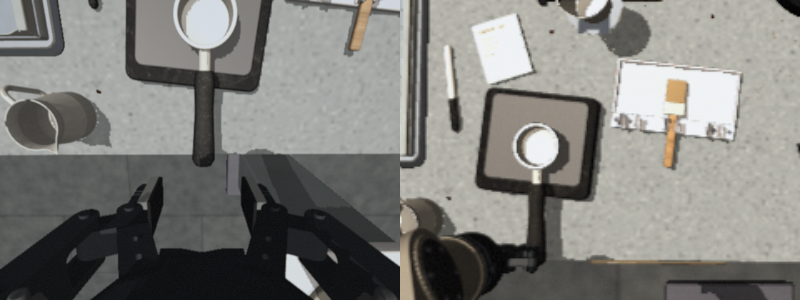

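The holder's handle now points at the robot, with its bowl still on the scale and the rack clear. Next is a close look at the clips.

```bash
python3 -m pendant '{"translation":[[0.3,-2,0],[0.6,-4,0.2],[0.9,-6,0.2],[1.2,-8.4,0.2],[1.2,-8.4,0.2],[1.2,-8.4,0.2],[1.2,-8.4,0.2]],"delta_rot":[[0,0,0],[0,0,0],[0,0,-0.6],[0,0,-1.2],[0,0,-1.2],[0,0,-1.2],[0,0,-1.2]]}'
python3 - <<'E'
from h import *
im,d=save('wrist','w3')
z=load('w3')
p=proj(z,[(0.562,.104,.02),(0.569,.172,.02),(0.555,.037,.02)]);print(p)
x0,x1=int(p[:,0].min()-50),int(p[:,0].max()+50);y=int(p[:,1].mean())
y0=max(0,y-60);x0=max(x0,0);print(x0,y0)
c=cv2.resize(im[y0:y+60,x0:x1],None,fx=2.,fy=2.);print(c.shape);cv2.imwrite('pics/c3.png',c[:,:,::-1])
E
```

```text
clock: 6.38
tcp_pos: [0.4086, 0.1043, 0.206]
orientation: [3.136, -0.17, -0.0]
contact_force: [-1.0, 0.3, 0.7]
grip_width: 0.0527
gripper_force: 0.0
[[265.18741707  25.51087736]
 [192.32776373  25.97768283]
 [336.99854965  25.17293546]]
142 0
(170, 488, 3)
```

View pics/c3.png

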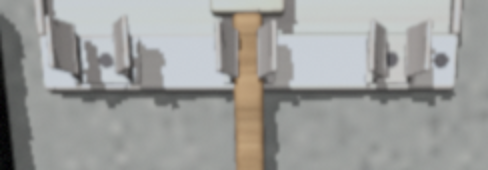

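The left clip, crop (52–130), is the wide one. The right clip, (370–430), is slim, and the clipped brush sits in the middle. I'll locate the jaws by depth.

```bash
python3 - <<'E'
from h import *
z=load('w3');P=cloud(z).reshape(-1,3)
yaw=np.radians(-6)
ex=np.array([np.cos(yaw),np.sin(yaw)]);ey=np.array([-ex[1],ex[0]])
q=P[:,:2]-[.562,.104];x=q@ex;y=q@ey;h=P[:,2]
m=(h>.009)&(h<.018)&(abs(y)<.09)&(x<0.0)&(x>-.03)
print('front edge by y:')
for a in np.arange(-.09,.09,.03):
    s=m&(y>=a)&(y<a+.03); print(round(a+.015,3),np.round(np.percentile(x[s],[2]),4),s.sum())
s=(h<.0165)&(h>.01)&(x>-.012)&(x<.012);print('rail y range',np.percentile(y[s],[0.5,99.5]),'z',np.median(h[s]))
for n,a,b in [('wide',.035,.1),('mid',-.03,.03),('slim',-.1,-.035)]:
    for lo,hi in [(.02,.026),(.026,.032),(.032,.038),(.038,.044),(.044,.05)]:
        s=(y>a)&(y<b)&(h>lo)&(h<hi)&(abs(x)<.02)
        ys=np.sort(y[s]); 
        if len(ys)<4: continue
        g=np.argmax(np.diff(ys)); L=ys[:g+1];R=ys[g+1:]
        print(n,lo,len(ys),np.round([L.min(),L.max(),R.min(),R.max()],4),'mid',round((L.max()+R.min())/2,4),'x',np.round([x[s].min(),x[s].max()],4))
E
```

```text
front edge by y:
-0.075 [-0.0143] 340
-0.045 [-0.0142] 518
-0.015 [-0.0141] 328
0.015 [-0.0141] 322
0.045 [-0.0141] 479
0.075 [-0.0141] 390
rail y range [-0.2355314   0.12019816] z 0.013972282523209341
wide 0.02 50 [0.0542 0.0559 0.0785 0.0803] mid 0.0672 x [-0.0122  0.0078]
wide 0.026 19 [0.0544 0.0557 0.0767 0.0804] mid 0.0662 x [-0.0122 -0.0056]
wide 0.032 176 [0.0545 0.0592 0.0758 0.0809] mid 0.0675 x [-0.0122  0.008 ]
wide 0.038 233 [0.0522 0.0569 0.0781 0.0836] mid 0.0675 x [-0.0123  0.0082]
wide 0.044 176 [0.0496 0.053  0.081  0.0851] mid 0.067 x [-0.0122  0.0082]
mid 0.02 731 [-0.0168 -0.0167 -0.0159  0.0161] mid -0.0163 x [-0.0199  0.0198]
mid 0.026 230 [-0.0149 -0.0131 -0.0086  0.0148] mid -0.0109 x [-0.0178  0.0189]
mid 0.032 217 [-0.014  -0.0076  0.0067  0.0129] mid -0.0005 x [-0.0123  0.0079]
mid 0.038 124 [-0.0141 -0.0114  0.0098  0.0128] mid -0.0008 x [-0.0124  0.0075]
slim 0.02 11 [-0.0777 -0.0743 -0.0613 -0.0595] mid -0.0678 x [-0.0124 -0.0105]
slim 0.026 192 [-0.0772 -0.0728 -0.0641 -0.0601] mid -0.0684 x [-0.0124  0.0079]
slim 0.032 224 [-0.0823 -0.0747 -0.0615 -0.0549] mid -0.0681 x [-0.0123  0.0077]
slim 0.038 125 [-0.0822 -0.0795 -0.0573 -0.0548] mid -0.0684 x [-0.0124  0.0073]
```

Both clips sit ±68 mm from the rack's middle, which matches what was given. Seats are wide (0.567, 0.171) and slim (0.553, 0.036), with rack yaw -6°. Next I go above the grinder brush.

```bash
python3 -m pendant '{"translation":[[0,-2,0],[0.2,-4,0],[0.4,-6,-0.4],[0.6,-8,-1],[0.9,-9.7,-1],[0.9,-9.7,-1],[0.9,-9.7,-1],[0.9,-9.7,-1]],"delta_rot":[[0,0,1],[0,0,2],[0,0,3],[0,0,3.9],[0,0,3.9],[0,0,3.9],[0,0,3.9],[0,0,3.9]]}' 0.55
cat >> h.py <<'E'
def boxw(z,m,h):
    c=max(cv2.findContours(m.astype(np.uint8),0,2)[0],key=cv2.contourArea)
    W=np.array([ray(z,*p,h)[:2] for p in c[:,0]],np.float32)
    r=cv2.minAreaRect(W);b=cv2.boxPoints(r);e=[b[1]-b[0],b[2]-b[1]];e=max(e,key=np.linalg.norm)
    a=np.degrees(np.arctan2(e[1],e[0]))%180
    print('centre',np.round(r[0],4),'size',np.round(r[1],4),'axis deg',round(float(a),2));return r,a
E
python3 - <<'E'
from h import *
im,d=save('wrist','w4');z=load('w4');P=cloud(z)
m=(P[...,2]>.006)&(P[...,2]<.03)&(P[...,0]<.6)&(abs(P[...,1]+.14)<.08)&(d>0)
boxw(z,m,.01)
q=P[m][:,:2];c=q.mean(0);w,v=np.linalg.eigh(np.cov(q.T));ax=v[:,1]*np.sign(v[0,1])
s=(q-c)@ax;n=(q-c)@[-ax[1],ax[0]]
for a in np.arange(-.1,.12,.01):
    k=(s>a)&(s<a+.01)
    if k.sum()>5: print(np.round(c+ax*(a+.005),3),np.round([n[k].min(),n[k].max(),(n[k].min()+n[k].max())/2],4))
print(np.degrees(np.arctan2(ax[1],ax[0])),s.min(),s.max(),'bristle tip',c+ax*s.max())
print(get_obs()['tcp_pos'],get_obs()['joints'])
E
```

```text
clock: 7.42
tcp_pos: [0.4318, -0.1372, 0.1812]
orientation: [-3.12, -0.366, 0.0]
contact_force: [0.0, -0.0, 0.6]
grip_width: 0.0472
gripper_force: 0.0
centre [ 0.4466 -0.1359] size [0.186  0.0328] axis deg 14.29
[ 0.382 -0.125] [-0.0394 -0.0134 -0.0264]
[ 0.392 -0.127] [-0.0347 -0.0094 -0.0221]
[ 0.402 -0.129] [-0.0316 -0.005  -0.0183]
[ 0.412 -0.13 ] [-0.0274 -0.0008 -0.0141]
[ 0.422 -0.132] [-0.0229  0.0046 -0.0091]
[ 0.431 -0.134] [-0.018   0.009  -0.0045]
[ 0.441 -0.136] [-0.0138  0.0134 -0.0002]
[ 0.451 -0.137] [-0.0096  0.0174  0.0039]
[ 0.461 -0.139] [-0.0049  0.0207  0.0079]
[ 0.471 -0.141] [-0.0005  0.0301  0.0148]
[ 0.481 -0.143] [0.0015 0.0331 0.0173]
[ 0.491 -0.144] [0.0043 0.0386 0.0215]
[ 0.5   -0.146] [0.0089 0.0437 0.0263]
[ 0.51  -0.148] [0.0122 0.0488 0.0305]
[ 0.52 -0.15] [0.0158 0.0526 0.0342]
[ 0.53  -0.151] [0.0193 0.0454 0.0323]
[ 0.569 -0.158] [-0.0625 -0.0528 -0.0577]
[ 0.579 -0.16 ] [-0.0617 -0.0506 -0.0561]
[ 0.589 -0.162] [-0.0598 -0.0473 -0.0536]
-10.08833161778482 -0.11757426727218903 0.1357992333591529 bristle tip [ 0.60949812 -0.16543444]
[ 0.43179033 -0.13720573  0.18121777] [-0.7297751   0.2880382   1.07625573  2.16422597 -0.33496765  0.86635619
 -0.78669856]
```

The box measures 186 x 33 mm, which fits the grinder brush. Its origin is at about (0.463, -0.132). Descend and grip at brush x ≈ 32.

```bash
python3 -m pendant '{"translation":[[0,-0.1,-2],[0,-0.1,-4],[0,-0.1,-6],[0,-0.1,-6.8],[0,-0.1,-7.1],[0,-0.1,-7.1],[0,-0.1,-7.1]],"delta_rot":[[0,0,0.2],[0,0,0.2],[0,0,0.2],[0,0,0.2],[0,0,0.2],[0,0,0.2],[0,0,0.2]]}' 0.55
python3 -m pendant '{"translation":[[0,0,0],[0,0,0],[0,0,0],[0,0,0],[0,0,0],[0,0,0]],"delta_rot":[[0,0,0],[0,0,0],[0,0,0],[0,0,0],[0,0,0],[0,0,0]]}' 0 90
```

```text
clock: 8.35
tcp_pos: [0.4323, -0.1415, 0.0047]
orientation: [3.117, 0.389, 0.003]
contact_force: [1.0, 0.4, -0.7]
grip_width: 0.0466
gripper_force: 0.0
clock: 9.1
tcp_pos: [0.432, -0.1415, 0.0048]
orientation: [-3.117, -0.387, -0.003]
contact_force: [-2.1, 1.9, 12.7]
grip_width: 0.0192
gripper_force: 88.3
```

```bash
python3 -m pendant '{"translation":[[0,0,1.5],[0,0,3.5],[0.3,1,4.5],[1,3,4.5],[1.7,5,4.5],[2.4,7,4.5],[3,9,4.5],[3.7,11,4.2],[4.23,12.63,4],[4.23,12.63,4],[4.23,12.63,4],[4.23,12.63,4]],"delta_rot":[[0,0,0],[0,0,0],[0,0,-0.5],[0,0,-1.2],[0,0,-1.9],[0,0,-2.6],[0,0,-3.3],[0,0,-4.06],[0,0,-4.06],[0,0,-4.06],[0,0,-4.06],[0,0,-4.06]]}'
python3 - <<'E'
from h import *
im,d=save('wrist','w5');z=load('w5');P=cloud(z)
print(get_obs()['tcp_pos'],get_obs()['orientation'])
ctr=np.array([.5599,.1036]);yaw=np.radians(-6);ex=np.array([np.cos(yaw),np.sin(yaw)]);ey=np.array([-ex[1],ex[0]])
q=P[...,:2]-ctr;x=q@ex;y=q@ey;h=P[...,2]
for a in np.arange(-.03,.11,.01):
    s=(h>.075)&(h<.14)&(x>a)&(x<a+.01)&(abs(y-.068)<.03)
    if s.sum()>5: print(round(a+.005,3),np.round([y[s].min(),y[s].max(),(y[s].min()+y[s].max())/2,np.median(h[s]),h[s].max()],4))
s=(h>.075)&(h<.14)&(abs(y-.068)<.03)&(x>0.04); print('tip',np.percentile(x[s],99.5))
E
```

```text
clock: 10.6
tcp_pos: [0.5369, 0.1725, 0.1041]
orientation: [-3.137, 0.172, -0.0]
contact_force: [-0.5, -0.5, -1.4]
grip_width: 0.0196
gripper_force: 89.2
[0.53699272 0.17265412 0.10415209] [-3.13668031e+00  1.71899914e-01 -3.98905727e-05]
-0.025 [0.0432 0.09   0.0666 0.1153 0.14  ]
-0.015 [0.0502 0.083  0.0666 0.1153 0.14  ]
-0.005 [0.0556 0.0774 0.0665 0.1144 0.1162]
0.005 [0.0553 0.0772 0.0663 0.1143 0.1165]
0.015 [0.0513 0.0811 0.0662 0.114  0.1173]
0.025 [0.0516 0.0812 0.0664 0.1146 0.1167]
0.035 [0.0519 0.0806 0.0663 0.1137 0.1164]
0.045 [0.0512 0.081  0.0661 0.1137 0.1158]
0.055 [0.0506 0.0815 0.0661 0.1137 0.116 ]
0.065 [0.0498 0.0822 0.066  0.1138 0.1161]
0.075 [0.0494 0.0825 0.0659 0.1136 0.1167]
tip 0.07676037739842848
```

View pics/w5.png

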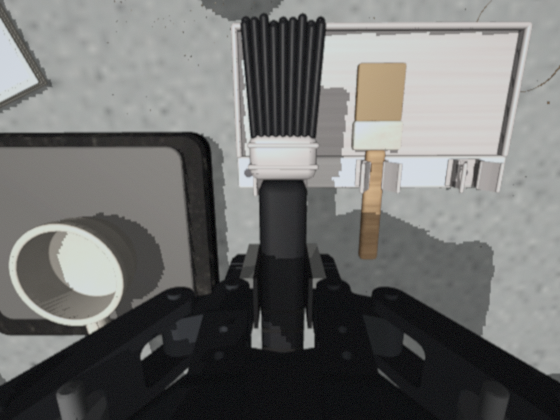

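The brush is held level over the wide clip (handle at (283,230), clip below it), 1.6 mm short in y. I'll correct that and push down.

```bash
python3 -m pendant '{"translation":[[0.07,0.06,-1],[0.07,0.06,-1.8],[0.07,0.06,-2.1],[0.07,0.06,-2.4],[0.07,0.06,-2.7],[0.07,0.06,-3],[0.07,0.06,-3.2],[0.07,0.06,-3.4],[0.07,0.06,-3.45],[0.07,0.06,-3.45],[0.07,0.06,-3.45]],"delta_rot":[[0,0,0],[0,0,0],[0,0,0],[0,0,0],[0,0,0],[0,0,0],[0,0,0],[0,0,0],[0,0,0],[0,0,0],[0,0,0]]}'
cat >> h.py <<'E'
def rackprof(f,yc,lo=.015,hi=.06,w=.025):
    z=load(f);P=cloud(z)
    ctr=np.array([.5599,.1036]);yaw=np.radians(-6);ex=np.array([np.cos(yaw),np.sin(yaw)]);ey=np.array([-ex[1],ex[0]])
    q=P[...,:2]-ctr;x=q@ex;y=q@ey;h=P[...,2]
    for a in np.arange(-.12,.11,.01):
        s=(h>lo)&(h<hi)&(x>a)&(x<a+.01)&(abs(y-yc)<w)
        k=s&(abs(y-yc)<.005)
        if k.sum()>5: print(round(a+.005,3),'y',np.round([y[s].min(),y[s].max()],4),'top',np.round(np.median(h[k]),4))
E
python3 - <<'E'
from h import *
save('wrist','w6');rackprof('w6',.068)
E
```

```text
clock: 12.02
tcp_pos: [0.5389, 0.175, 0.0201]
orientation: [-3.135, 0.17, 0.001]
contact_force: [-11.7, -2.4, 32.7]
grip_width: 0.0192
gripper_force: 93.5
-0.075 y [0.0586 0.0801] top 0.0296
-0.065 y [0.0587 0.0804] top 0.0298
-0.055 y [0.0583 0.0803] top 0.0301
-0.045 y [0.0585 0.08  ] top 0.0304
-0.035 y [0.0576 0.0808] top 0.0306
-0.025 y [0.0435 0.0925] top 0.031
-0.015 y [0.0478 0.0911] top 0.0312
-0.005 y [0.0453 0.0884] top 0.0316
0.005 y [0.0473 0.0926] top 0.0318
0.015 y [0.0518 0.087 ] top 0.0311
0.025 y [0.054  0.0836] top 0.0324
0.035 y [0.0541 0.0835] top 0.0318
0.045 y [0.0539 0.0835] top 0.032
0.055 y [0.053 0.084] top 0.0323
0.065 y [0.0524 0.0845] top 0.0326
0.075 y [0.0522 0.0847] top 0.0326
```

Seated: the top is 31.8 mm over the clip and 32 was expected. Release, rise and check.

```bash
python3 -m pendant '{"translation":[[0,0,0.1],[0,0,0.1],[0,0,0.1],[0,0,1],[0,0,3],[0,0,5],[0,0,6],[0,0,6],[0,0,6]],"delta_rot":[[0,0,0],[0,0,0],[0,0,0],[0,0,0],[0,0,0],[0,0,0],[0,0,0],[0,0,0],[0,0,0]]}' 0.4
python3 - <<'E'
from h import *
save('wrist','w7');rackprof('w7',.068);print(get_obs()['tcp_pos'])
E
```

```text
clock: 13.2
tcp_pos: [0.5382, 0.1758, 0.1665]
orientation: [3.137, -0.167, -0.002]
contact_force: [0.3, 0.1, -0.8]
grip_width: 0.0341
gripper_force: 0.0
-0.105 y [0.0592 0.08  ] top 0.0309
-0.095 y [0.0593 0.08  ] top 0.0313
-0.085 y [0.0583 0.0799] top 0.0311
-0.075 y [0.0584 0.0798] top 0.0311
-0.065 y [0.0585 0.0797] top 0.0312
-0.055 y [0.0586 0.0796] top 0.0311
-0.045 y [0.0577 0.0794] top 0.0313
-0.035 y [0.0577 0.0793] top 0.0312
-0.025 y [0.0579 0.0792] top 0.0312
-0.015 y [0.0527 0.0836] top 0.0314
-0.005 y [0.0455 0.0924] top 0.0314
0.005 y [0.0504 0.0914] top 0.0314
0.015 y [0.054  0.0821] top 0.0303
0.025 y [0.0532 0.0821] top 0.0315
0.035 y [0.0531 0.0827] top 0.0306
0.045 y [0.0527 0.0818] top 0.0305
0.055 y [0.0519 0.0824] top 0.0304
0.065 y [0.0513 0.083 ] top 0.0305
0.075 y [0.0506 0.083 ] top 0.0303
[0.53804992 0.17556091 0.16621357]
```

The grinder brush is level and home. Now the counter brush.

```bash
python3 -m pendant '{"translation":[[0,-2,0.6],[-0.2,-4,0.6],[-0.4,-6,0.6],[-0.5,-8,0.6],[-0.6,-10,0.6],[-0.7,-12,0.6],[-0.8,-14,0.6],[-1,-16.5,0.6],[-1,-16.5,0.6],[-1,-16.5,0.6],[-1,-16.5,0.6]],"delta_rot":[[0,0,0],[0,0,0],[0,0,0.8],[0,0,1.6],[0,0,2.4],[0,0,3.2],[0,0,3.2],[0,0,3.2],[0,0,3.2],[0,0,3.2],[0,0,3.2]]}'
python3 - <<'E'
from h import *
im,d=save('wrist','w8');z=load('w8');P=cloud(z)
m=(P[...,2]>.005)&(P[...,2]<.03)&(abs(P[...,0]-.54)<.09)&(abs(P[...,1]+.233)<.035)&(d>0)
boxw(z,m,.006)
print(get_obs()['tcp_pos'],get_obs()['orientation'])
E
```

```text
clock: 14.62
tcp_pos: [0.5142, -0.2351, 0.1818]
orientation: [-3.129, -0.274, 0.002]
contact_force: [0.1, 0.2, -0.2]
grip_width: 0.0343
gripper_force: 0.0
centre [ 0.544  -0.2326] size [0.1408 0.033 ] axis deg 10.0
[ 0.51434946 -0.23504898  0.18194849] [-3.12871226e+00 -2.74468081e-01  1.35556099e-03]
```

```bash
python3 -m pendant '{"translation":[[-0.07,-0.1,-2],[-0.07,-0.1,-4],[-0.07,-0.1,-6],[-0.07,-0.1,-6.8],[-0.07,-0.1,-7.12],[-0.07,-0.1,-7.12],[-0.07,-0.1,-7.12]],"delta_rot":[[0,0,0],[0,0,0],[0,0,0],[0,0,0],[0,0,0],[0,0,0],[0,0,0]]}' 0.4
python3 -m pendant '{"translation":[[0,0,0],[0,0,0],[0,0,0],[0,0,0],[0,0,0],[0,0,0]],"delta_rot":[[0,0,0],[0,0,0],[0,0,0],[0,0,0],[0,0,0],[0,0,0]]}' 0 80
```

```text
clock: 15.55
tcp_pos: [0.5133, -0.2399, 0.006]
orientation: [3.129, 0.27, 0.004]
contact_force: [-0.2, 0.6, -1.0]
grip_width: 0.0339
gripper_force: 0.0
clock: 16.3
tcp_pos: [0.5129, -0.2397, 0.0057]
orientation: [3.13, 0.27, 0.003]
contact_force: [-1.2, 0.4, 7.0]
grip_width: 0.01
gripper_force: 78.3
```

```bash
python3 -m pendant '{"translation":[[0,0,1.5],[0,0,3.5],[0,1.2,4],[0.1,3.2,4],[0.2,5.2,4],[0.3,7.2,4],[0.35,9.2,4],[0.39,11.2,4],[0.39,11.2,4],[0.39,11.2,4],[0.39,11.2,4]],"delta_rot":[[0,0,0],[0,0,0],[0,0,-0.5],[0,0,-1.2],[0,0,-1.9],[0,0,-2.6],[0,0,-3.2],[0,0,-3.2],[0,0,-3.2],[0,0,-3.2],[0,0,-3.2]]}'
python3 - <<'E'
from h import *
save('wrist','w9');rackprof('w9',-.068,.08,.13);print(get_obs()['tcp_pos'])
E
```

```text
clock: 17.68
tcp_pos: [0.5219, 0.0389, 0.1049]
orientation: [3.137, -0.173, 0.001]
contact_force: [0.3, 0.9, -0.0]
grip_width: 0.0101
gripper_force: 78.4
-0.065 y [-0.0743 -0.0617] top 0.1079
-0.055 y [-0.0737 -0.0618] top 0.1079
-0.045 y [-0.0732 -0.0625] top 0.1079
-0.035 y [-0.0731 -0.0627] top 0.1078
-0.025 y [-0.0868 -0.0492] top 0.1078
-0.015 y [-0.0796 -0.0563] top 0.1078
-0.005 y [-0.0745 -0.0607] top 0.1078
0.005 y [-0.0745 -0.0608] top 0.1077
0.015 y [-0.0843 -0.0508] top 0.1079
0.025 y [-0.0846 -0.0505] top 0.1083
0.035 y [-0.0845 -0.0504] top 0.1076
0.045 y [-0.0834 -0.0513] top 0.1073
0.055 y [-0.0832 -0.0512] top 0.1073
0.065 y [-0.0833 -0.0512] top 0.1073
0.075 y [-0.0826 -0.0521] top 0.1062
[0.52193154 0.03890235 0.10484615]
```

View pics/w9.png

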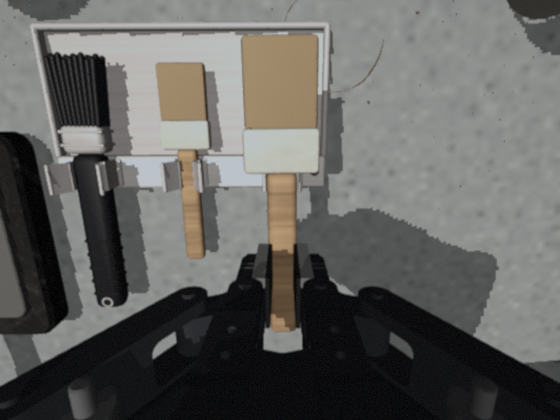

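The counter brush is held level over the slim clip at (283,182), centred to 0.3 mm. The grinder brush sits in the wide clip on the left. Push down.

```bash
python3 -m pendant '{"translation":[[0,0,-1],[0,0,-1.8],[0,0,-2.1],[0,0,-2.4],[0,0,-2.7],[0,0,-3],[0,0,-3.2],[0,0,-3.35],[0,0,-3.42],[0,0,-3.42],[0,0,-3.42]],"delta_rot":[[0,0,0],[0,0,0],[0,0,0],[0,0,0],[0,0,0],[0,0,0],[0,0,0],[0,0,0],[0,0,0],[0,0,0],[0,0,0]]}'
python3 - <<'E'
from h import *
save('wrist','w10');rackprof('w10',-.068,.012,.05)
E
```

```text
clock: 19.1
tcp_pos: [0.5218, 0.0402, 0.0201]
orientation: [-3.136, 0.17, 0.0]
contact_force: [-5.6, -0.8, 17.4]
grip_width: 0.0102
gripper_force: 80.6
-0.065 y [-0.0732 -0.0598] top 0.0211
-0.055 y [-0.0726 -0.0606] top 0.0217
-0.045 y [-0.0719 -0.0613] top 0.0223
-0.035 y [-0.0718 -0.0615] top 0.0231
-0.025 y [-0.0855 -0.048 ] top 0.0236
-0.015 y [-0.0925 -0.0433] top 0.0241
-0.005 y [-0.093 -0.043] top 0.0245
0.005 y [-0.093 -0.043] top 0.0252
0.015 y [-0.093  -0.0433] top 0.0258
0.025 y [-0.0835 -0.0494] top 0.0267
0.035 y [-0.0835 -0.0494] top 0.0265
0.045 y [-0.0825 -0.0505] top 0.0269
0.055 y [-0.0824 -0.0504] top 0.0274
0.065 y [-0.0825 -0.0504] top 0.0279
0.075 y [-0.0808 -0.0511] top 0.027
```

Through the throat at 25 mm, tilted slightly. Release and check.

```bash
python3 -m pendant '{"translation":[[0,0,0.15],[0,0,0.15],[0,0,0.15],[0,0,1],[0,0,3],[0,0,5],[0,0,6],[0,0,6],[0,0,6]],"delta_rot":[[0,0,0],[0,0,0],[0,0,0],[0,0,0],[0,0,0],[0,0,0],[0,0,0],[0,0,0],[0,0,0]]}' 0.35
python3 - <<'E'
from h import *
save('wrist','w11');rackprof('w11',-.068,.012,.05);print(get_obs()['tcp_pos']);print('clipped');rackprof('w11',0,.012,.05)
E
```

```text
clock: 20.27
tcp_pos: [0.5213, 0.0409, 0.1681]
orientation: [3.137, -0.167, -0.002]
contact_force: [-0.2, 0.4, -0.6]
grip_width: 0.0298
gripper_force: 0.0
-0.065 y [-0.0746 -0.0619] top 0.0252
-0.055 y [-0.0745 -0.0619] top 0.0251
-0.045 y [-0.0745 -0.061 ] top 0.0249
-0.035 y [-0.0744 -0.0611] top 0.0249
-0.025 y [-0.0743 -0.0611] top 0.0246
-0.015 y [-0.0926 -0.0439] top 0.0246
-0.005 y [-0.0927 -0.043 ] top 0.0243
0.005 y [-0.0925 -0.0432] top 0.0244
0.015 y [-0.0923 -0.0435] top 0.0243
0.025 y [-0.0849 -0.0518] top 0.0246
0.035 y [-0.0847 -0.0509] top 0.0239
0.045 y [-0.0838 -0.0519] top 0.0233
0.055 y [-0.0836 -0.0521] top 0.0234
0.065 y [-0.0835 -0.0522] top 0.0232
0.075 y [-0.0825 -0.0533] top 0.0228
0.095 y [-0.0929 -0.043 ] top 0.0137
[0.52112418 0.04071783 0.16791485]
clipped
-0.065 y [-0.0072  0.0064] top 0.0242
-0.055 y [-0.0075  0.0064] top 0.0245
-0.045 y [-0.0073  0.0061] top 0.0244
-0.035 y [-0.0073  0.0064] top 0.0243
-0.025 y [-0.0075  0.0067] top 0.0245
-0.015 y [-0.0248  0.0247] top 0.0242
-0.005 y [-0.025   0.0248] top 0.0245
0.005 y [-0.0249  0.0249] top 0.0244
0.015 y [-0.0248  0.0247] top 0.0242
0.025 y [-0.0174  0.0169] top 0.0247
0.035 y [-0.0174  0.0167] top 0.0245
0.045 y [-0.0165  0.0157] top 0.0236
0.055 y [-0.0163  0.0159] top 0.0238
0.065 y [-0.0164  0.0157] top 0.0236
0.075 y [-0.0166  0.0151] top 0.0232
0.095 y [-0.0249  0.025 ] top 0.0136
```

The counter brush's profile matches the reference brush. One last overall look.

```bash
python3 - <<'E'
from h import *
save('scene','s2')
E
```

```text
(no output)
```

View pics/s2.png

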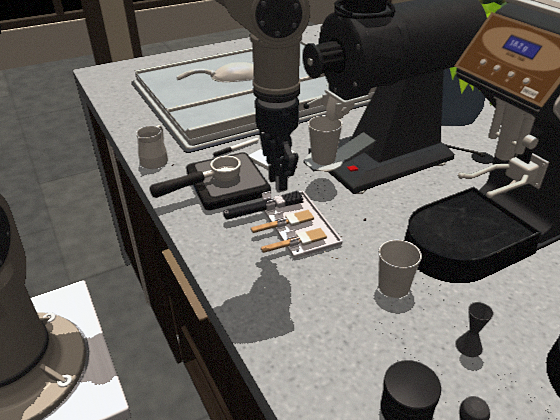

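The scene view shows all three brushes in the rack around (290,220) and the holder at (200,180) with its bowl on the scale and its handle clear. The cup at (398,268) hasn't moved, and the gripper is touching nothing.

```bash
python3 -c "
from bench import *
print(hand_in())"
```

```text
the job is handed in; nothing more can be done
None
```

The job is handed in at about 20 s: both loose brushes are seated in their clips with bristles over the tray, the filter holder is swung clear with its bowl on the scale, and the clipped brush and steel cup were left where they were.

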